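# Turn the reagent carousel to the dropper bottle

## Robot

A 6-joint arm with a two-finger parallel gripper is mounted at the origin on the work surface; the furniture and walls round the work are solid. World frame = base frame: x ahead of the robot, y to its left, z up, the work surface at z = 0. Lengths are in m, angles in rad, forces in N, time in s.
With the tool pointing down it reaches from about 0.275 to 0.75 m from the base axis. Payload 10.2 kg.
Tool frame: the origin (TCP) lies midway between the tips of the shut fingers; the grasp point (between the pads) lies 19 mm behind it (env.hold_point_z is the distance from the TCP to the grasp point, in m); z points along the fingers, y is the line along which they close (so a half turn about z gives the same grasp; the last joint's range is limited). The gripper opens to 85 mm and grips with 20 to 120 N. Pads are 22 mm wide; open, the fingers measure 114 mm over their backs; the gripper's body (76 mm by 85 mm) begins 54 mm behind the grasp point. The pads swing forward as they close: fully open they stand 13 mm farther back than shut.
Start: joints at [1.021, 0.313, 1.498, -0, 1.331, -0.223], TCP at [0.169, 0.497, 0.231] pointing down, gripper open.
Joint ranges: [-2.94, 2.94], [-0.97, 2.17], [0.19, 2.56], [-1.23, 4.37], [0.02, 3.11], [-2.88, 2.88]. Speed limits (rad/s): [2.39, 2.39, 3.01, 3.14, 3.14, 3.14].

## Interface

Orientations are given as a unit quaternion [x, y, z, w].
In Python, from bench import env, kinematics, monitor, eyes, job gives the robot as it stands. The module is installed in compiled form; this text tells all that it offers. Calls block until the motion is done:
- env.reach(position, orientation): joint-space move of the TCP to a pose.
- env.movel(position, velocity=0.15, frame=None, guard=None): straight line of the TCP; frame=None keeps the orientation; velocity is the mean speed in m/s. With guard (N) it stops when the force on the tool has changed by that much, and returns True; else False.
- env.set_joints(angles): joint-space move.
- env.release() and env.close_gripper(effort=None): open the fingers fully, or close them until they stop; effort is the grip in N (None keeps the last).
- env.hold(seconds).
- kinematics.ik(position, orientation): joint angles nearest the present ones, or None.
- monitor.sense(): the state.
- eyes.grab_frame(name): name is "scene" or "top" or "wrist"; returns a dict with "frame" (384x512x3 uint8, red, green, blue), "mtx" (3x3 intrinsics, pixels), "view" (4x4, takes a point from world to camera coordinates). Camera axes: x right, y down, z forward; pixel columns grow to the right and rows downward; lengths in m; the calibration is good to about 2 mm. The wrist camera is an equidistant fisheye: a pixel r from the principal point sees the ray r / f radians off the axis. A picture is of the moment at which its call begins. There is no depth.
A pose or a line that the arm cannot do raises env.MotionError and nothing moves.
- job.hand_in(): hands the job in; it is judged then, once.
The state is a dict: "clock": time; "joints": joint angles; "qvel": joint speeds; "joint_efforts": joint torques, N m; "position": TCP position; "ee_rot": TCP orientation; "contact_force": force on the tool from outside, world axes, zero at the start; "ft_torque": the same for the moment, N m; "finger_gap": opening from 0.0 (shut) to 1.0 (fully open); "gripper_force": force on a finger pad.
Only numpy, scipy, OpenCV 4.12 (cv2) and the standard library are available. Lean on these libraries where they do the work, as an engineer would, in place of code of your own. Each camera call takes 0.05 s, during which the arm holds its last target. There are 200 camera calls.

## Task

Bring the dropper bottle to the front: gently push the upright pegs on the rim of the round carousel with a fingertip, without gripping anything, until the dropper bottle stands in line with the pointer on the carousel's fixed foot, on the pointer's side, and leave the carousel at rest. Do not touch, lift or tip the things standing on the carousel, and leave everything else on the table where it is.

Things in the scene. Friction and masses are not known exactly. Their poses are not given: they have to be found in the camera images.
- pointer_base: Fixed grey foot of the carousel, mostly hidden under the platter. Origin at table height (z = 0) on the vertical turning axis. Its pointer, a flat black tongue 34 mm wide, runs out along the foot's own -x axis past the platter's rim to an upright pointed pin, 16 mm thick and 40 mm high, 152 mm from the axis; it faces the robot to within 0.5 rad. Nothing of it moves.
- carousel: White turning platter, 250 mm across; origin on its axis, 16 mm above the table; top face at 28 mm. Six upright metal pegs, 10 mm thick, stand 115 mm from the axis at 0, 60, 120, 180, 240, 300 deg from its x axis; their round tops are 92 mm above the table. Turns both ways without stop; a peg yields to a sideways push of 1 to 2 N; friction stops it at once when the push ends.
- dropper: The dropper bottle: slim amber bottle 31 mm across, 96 mm tall, with a slender black rubber teat on top; the thing to bring to the pointer. Stands loose in one of the carousel's four shallow seats (58 mm wide, centred 52 mm from the axis, 90 deg apart; which one varies); not to be touched. Origin at the centre of its underside.
- amber_bottle: Amber screw-cap bottle, 47 mm across, 92 mm tall, wide black cap. Stands loose in one of the carousel's four shallow seats (58 mm wide, centred 52 mm from the axis, 90 deg apart; which one varies); not to be touched. Origin at the centre of its underside.
- jar: Sample jar with screw lid, 42 mm across, 56 mm tall. Stands loose in one of the carousel's four shallow seats (58 mm wide, centred 52 mm from the axis, 90 deg apart; which one varies); not to be touched. Origin at the centre of its underside.
- weight: Brass calibration weight with a knob, 22 mm across, 38 mm tall. Stands loose in one of the carousel's four shallow seats (58 mm wide, centred 52 mm from the axis, 90 deg apart; which one varies); not to be touched. Origin at the centre of its underside.
- tweezers: Steel tweezers lying flat, 127 mm long, 18 mm wide, to the right of the tape dispenser. Bystander on the table, origin at the centre of its underside; leave it where it is.
- timer: Lab timer, 66x62x18 mm, left of the carousel near the far edge. Bystander on the table, origin at the centre of its underside; leave it where it is.
- tip_case: Clear pipette tip box, 96x126x88 mm, far left. Bystander on the table, origin at the centre of its underside; leave it where it is.
- tape: Roll of tape lying flat, 70 mm across, 19 mm high, left of the robot. Bystander on the table, origin at the centre of its underside; leave it where it is.
- marker: Marker pen lying, 127 mm long, 15 mm thick, far right beyond the tape dispenser. Bystander on the table, origin at the centre of its underside; leave it where it is.
- buffer_bottle: Large screw-cap glass bottle, 70 mm across, 138 mm tall, right of the tape dispenser, beyond the tweezers. Bystander on the table, origin at the centre of its underside; leave it where it is.

How it is judged:
At the end, for the whole second after the job is handed in: The dropper bottle stands on the pointer's side of the axis, its centre no more than 10 mm sideways of the pointer's line (about 11 degrees of turn); the carousel is at rest; all four things still stand upright in their seats (y of dropper in the frame of pointer_base between -0.01 and 0.01 m and x of dropper in the frame of pointer_base below -0.03 m and angular speed of carousel below 0.05 rad/s and horizontal distance between each of dropper, amber_bottle, jar, weight and pointer_base below 0.075 m and angle between each of dropper, amber_bottle, jar, weight's own z axis and vertical below 0.15 rad and z of each of dropper, amber_bottle, jar, weight in the frame of pointer_base below 0.036 m); the robot touches nothing.
It fails at once if the robot touches a bottle, the jar or the weight on the carousel (contact force between any of dropper, amber_bottle, jar, weight and the fingers above 0.5 N or contact force between any of dropper, amber_bottle, jar, weight and the arm above 0.5 N).
It fails at once if something on the carousel is lifted, tipped or leaves its place (z of any of dropper, amber_bottle, jar, weight in the frame of pointer_base above 0.045 m or angle between any of dropper, amber_bottle, jar, weight's own z axis and vertical above 0.35 rad or horizontal distance between any of dropper, amber_bottle, jar, weight and pointer_base above 0.08 m).
It fails at once if the carousel is gripped, or pushed harder than 15 N (contact force between the fingers and carousel above 15 N).
It fails at once if a thing standing on the table is shifted by more than 25 mm (distance of any of tweezers, timer, tip_case, tape, marker, buffer_bottle from where it was at the start of the episode above 0.025 m).
It also fails if it takes over 61 s, if anything falls off the work surface, if the arm or the gripper's body presses on something with over 40 N, if the wrist force passes 120 N, or if a joint passes its speed limit or range.

## Working session

There is one attempt and no reset: what is moved stays moved. The work goes in short steps, each a Python script; the robot and the scene stay as the last script left them, time stands still between calls to the robot, and variables do not carry over. Pictures are saved under pics/ and viewed, at most 10 in all, crops included, and the job is handed in when it is done.

```bash
mkdir -p pics; python3 - <<'E'
from bench import env,eyes,monitor
import cv2,numpy as np
for n in("top","scene"):
    f=eyes.grab_frame(n);cv2.imwrite(f"pics/{n}0.png",cv2.cvtColor(f["frame"],cv2.COLOR_RGB2BGR));print(n,f["mtx"].tolist(),np.round(f["view"],4).tolist())
print(monitor.sense()["ee_rot"],monitor.sense()["clock"])
E
```

```text
top [[348.0497693450045, 0.0, 254.22356476083428], [0.0, 348.0497693450045, 184.83974383077697], [0.0, 0.0, 1.0]] [[-0.0063, -1.0, 0.003, 0.1636], [-0.9961, 0.006, -0.0876, 0.3871], [0.0876, -0.0035, -0.9962, 1.0611], [0.0, 0.0, 0.0, 1.0]]
scene [[349.98788967620806, 0.0, 255.1931700881019], [0.0, 349.98788967620806, 192.14635576064313], [0.0, 0.0, 1.0]] [[0.6957, -0.718, 0.023, -0.16], [-0.4012, -0.4149, -0.8166, 0.2752], [0.5958, 0.5589, -0.5767, 0.6956], [0.0, 0.0, 0.0, 1.0]]
[ 1.62652880e-01  9.86683198e-01 -5.17655210e-04 -1.98390014e-04] 0.1
```

View pics/top0.png

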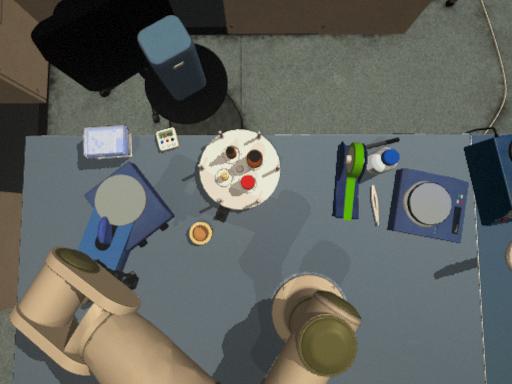

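View pics/scene0.png

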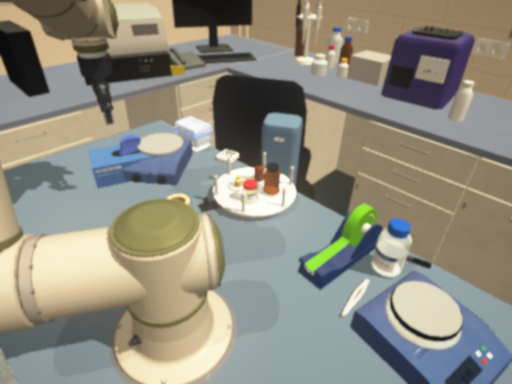

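```bash
cat > h.py <<'E'
from bench import env,eyes,monitor,kinematics
import cv2,numpy as np
def pix2w(f,u,v,z):
    R=f["view"][:3,:3];t=f["view"][:3,3];c=-R.T@t
    d=R.T@np.linalg.solve(f["mtx"],[u,v,1.]);return c+d*(z-c[2])/d[2]
def w2pix(f,p):
    q=f["mtx"]@(f["view"][:3,:3]@p+f["view"][:3,3]);return q[:2]/q[2]
E
python3 - <<'E'
from h import *
f=eyes.grab_frame("top")
im=cv2.cvtColor(f["frame"],cv2.COLOR_RGB2BGR)
c=im[115:240,170:300];cv2.imwrite("pics/c1.png",cv2.resize(c,None,fx=4.8*1,fy=4.8,interpolation=cv2.INTER_CUBIC))
print(pix2w(f,239,171,.028))
# platter fit: white mask
m=(f["frame"].min(2)>170).astype(np.uint8);m[:, :190]=0;m[:,290:]=0;m[:125]=0;m[215:]=0
n,l,s,_=cv2.connectedComponentsWithStats(m);i=1+s[1:,4].argmax();print(s[i])
ct=cv2.findContours((l==i).astype(np.uint8),cv2.RETR_EXTERNAL,cv2.CHAIN_APPROX_NONE)[0][0]
h=cv2.convexHull(ct)[:,0]
w=np.array([pix2w(f,u,v,.028)[:2] for u,v in h]);print(cv2.fitEllipse(w.astype(np.float32)), cv2.minEnclosingCircle(w.astype(np.float32)))
E
```

```text
[0.43007415 0.20777963 0.028     ]
[ 199  129   81   80 3337]
((0.43822261691093445, 0.20602552592754364), (0.24524272978305817, 0.24726219475269318), 165.47549438476562) ((0.43791452050209045, 0.20683836936950684), 0.12463758885860443)
```

View pics/c1.png

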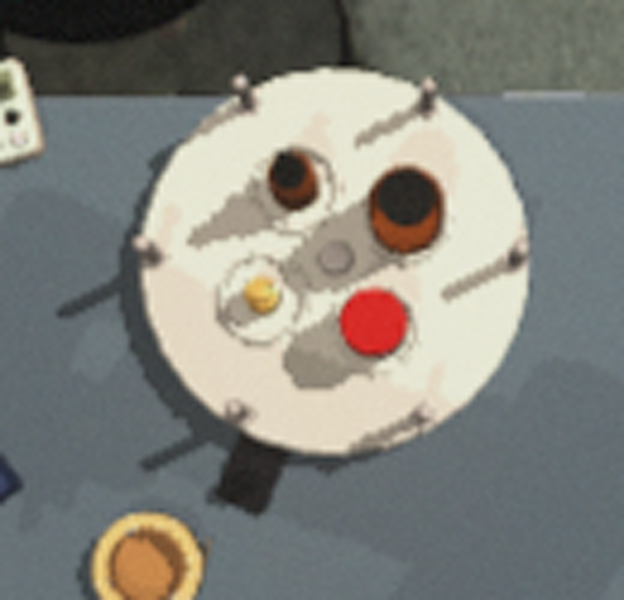

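```bash
cat >> h.py <<'E'
from scipy.spatial.transform import Rotation as Ro
C=np.array([.4375,.2065]);RF=.118
def ang(p): return np.degrees(np.arctan2(p[1]-C[1],p[0]-C[0]))
def pose(a,z,k=0):
    # finger centre at angle a (deg); tool y tangential, pointing down
    t=np.radians(a);x=np.array([np.cos(t),np.sin(t),0]);y=np.array([-x[1],x[0],0])
    if k: x=-x;y=-y
    M=np.column_stack([-x,y,[0,0,-1]])
    return np.r_[C+RF*np.array([np.cos(t),np.sin(t)]),z],Ro.from_matrix(M).as_quat()
E
python3 - <<'E'
from h import *
f=eyes.grab_frame("top")
W=lambda u,v,z:pix2w(f,170+u/4.8-.4,115+v/4.8-.4,z)
for u,v in[(240,83),(428,86),(520,246),(422,410),(237,407),(142,243)]:
    p=W(u,v,.09);print("peg",p.round(3),ang(p).round(1),np.hypot(*(p[:2]-C)).round(3))
for n,u,v,z in[("hub",335,258,.03),("tongue end mid",243,506,.01),("tongue at rim",259,455,.01),("drop seat",300,191,.028),("drop teat",289,168,.092),("amber cap",408,197,.09),("jar",374,321,.056),("wt",262,294,.036)]:
    p=W(u,v,z);print(n,p.round(3),ang(p).round(1),np.hypot(*(p[:2]-C)).round(3))
for k in(0,1):
  q0=None
  for a in range(-180,181,20):
    q=kinematics.ik(*pose(a,.072,k));print(k,a,None if q is None else np.round(q,2))
E
```

```text
peg [0.538 0.262 0.09 ] 28.9 0.114
peg [0.535 0.147 0.09 ] -31.3 0.114
peg [0.436 0.092 0.09 ] -90.5 0.114
peg [0.338 0.152 0.09 ] -151.5 0.114
peg [0.34  0.263 0.09 ] 149.8 0.112
peg [0.44  0.321 0.09 ] 88.9 0.114
hub [0.438 0.206 0.03 ] -2.7 0.001
tongue end mid [0.28  0.267 0.01 ] 159.0 0.168
tongue at rim [0.313 0.257 0.01 ] 158.1 0.134
drop seat [0.482 0.229 0.028] 26.8 0.05
drop teat [0.485 0.232 0.092] 28.2 0.053
amber cap [0.467 0.16  0.09 ] -57.9 0.055
jar [0.395 0.181 0.056] -149.4 0.05
wt [0.414 0.253 0.036] 116.6 0.052
0 -180 [ 0.26  0.23  2.1  -0.    0.81  1.83]
0 -160 [ 0.15  0.2   2.14 -0.    0.8   1.37]
0 -140 [ 0.04  0.21  2.12 -0.    0.81  0.91]
0 -120 [-0.03  0.25  2.07 -0.    0.82  0.49]
0 -100 [-0.06  0.32  1.97 -0.    0.85  0.11]
0 -80 [-0.06  0.39  1.86 -0.    0.89 -0.23]
0 -60 [-0.02  0.46  1.74 -0.    0.94 -0.55]
0 -40 [ 0.03  0.53  1.63 -0.    0.98 -0.85]
0 -20 [ 0.09  0.58  1.53 -0.    1.02 -1.13]
0 0 [ 0.16  0.62  1.47 -0.    1.05 -1.41]
0 20 [ 0.23  0.64  1.44 -0.    1.06 -1.69]
0 40 [ 0.3   0.63  1.45 -0.    1.06 -1.97]
0 60 [ 0.36  0.61  1.5  -0.    1.0
[... 307 characters left out ...]
14 -0.    0.8  -1.77]
1 -140 [ 0.04  0.21  2.12 -0.    0.81 -2.23]
1 -120 [-0.03  0.25  2.07 -0.    0.82 -2.65]
1 -100 None
1 -80 None
1 -60 [-0.02  0.46  1.74 -0.    0.94  2.59]
1 -40 [ 0.03  0.53  1.63 -0.    0.98  2.3 ]
1 -20 [ 0.09  0.58  1.53 -0.    1.02  2.01]
1 0 [ 0.16  0.62  1.47 -0.    1.05  1.73]
1 20 [ 0.23  0.64  1.44 -0.    1.06  1.45]
1 40 [ 0.3   0.63  1.45 -0.    1.06  1.17]
1 60 [ 0.36  0.61  1.5  -0.    1.04  0.88]
1 80 [ 0.4   0.56  1.58 -0.    1.01  0.58]
1 100 [ 0.44  0.5   1.68 -0.    0.96  0.26]
1 120 [ 0.44  0.43  1.8  -0.    0.92 -0.08]
1 140 [ 0.42  0.36  1.91 -0.    0.87 -0.45]
1 160 [ 0.36  0.29  2.02 -0.    0.84 -0.86]
1 180 [ 0.26  0.23  2.1  -0.    0.81 -1.31]
```

```bash
python3 - <<'E'
from h import *
env.close_gripper(20)
p,q=pose(0,.2,1);env.reach(p,q)
env.movel(pose(0,.072,1)[0],.1)
F=[]
f0=monitor.sense()["contact_force"]
for a in range(6,143,8):
    p,q=pose(a,.072,1);env.movel(p,.06,frame=q)
    s=monitor.sense();F.append(np.linalg.norm(s["contact_force"]-f0).round(1))
print(a,F,s["position"],p)
a-=8;p,q=pose(a,.072,1);env.movel(p,.06,frame=q)
p[2]=.2;env.movel(p,.1)
env.reach([.3,-.1,.3],q)
f=eyes.grab_frame("top");cv2.imwrite("pics/c2.png",cv2.resize(cv2.cvtColor(f["frame"],cv2.COLOR_RGB2BGR)[115:240,170:300],None,fx=4.8,fy=4.8,interpolation=cv2.INTER_CUBIC))
print(monitor.sense()["clock"])
E
```

```text
142 [np.float64(1.2), np.float64(0.8), np.float64(1.4), np.float64(1.3), np.float64(1.2), np.float64(0.8), np.float64(1.1), np.float64(1.7), np.float64(1.3), np.float64(1.0), np.float64(0.9), np.float64(1.8), np.float64(0.8), np.float64(1.1), np.float64(0.5), np.float64(1.1), np.float64(1.1), np.float64(0.7)] [0.34494212 0.27940494 0.07210255] [0.34451473 0.27914805 0.072     ]
15.1667
```

View pics/c2.png

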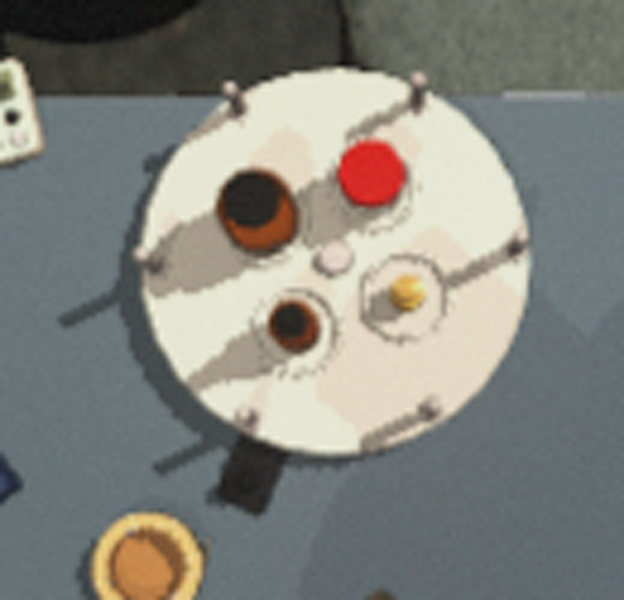

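The carousel turned cleanly: the dropper is at crop (293,322), and the pushed peg is at (246,416), a few degrees short. I'll measure it and finish the push.

```bash
python3 - <<'E'
from h import *
f=eyes.grab_frame("top")
W=lambda u,v,z:pix2w(f,170+u/4.8-.4,115+v/4.8-.4,z)
P=[ang(W(u,v,.09)) for u,v in[(231,91),(419,81),(520,238),(430,405),(246,413),(142,251)]]
print(np.round(P,1),np.round(np.mod(P,60),1))
for u,v,z in[(292,321,.092),(299,330,.028),(243,506,.01)]: print(ang(W(u,v,z)))
ph=np.mean(np.mod(P,60))+120   # pushed peg angle now
off=ph-142; d=158.7-(27.5-29.2+ph)
print(ph,off,d)
if 0<d<20:
    z=.072;a0=142-20
    p,q=pose(a0,.2,1);env.reach(p,q);env.movel(pose(a0,z,1)[0],.1)
    for a in(132,142,142+d):
        p,q=pose(a,z,1);env.movel(p,.05,frame=q)
    p,q=pose(a-12,z,1);env.movel(p,.05,frame=q)
    p[2]=.2;env.movel(p,.1);env.reach([.3,-.1,.3],q);env.hold(.5)
f=eyes.grab_frame("top");cv2.imwrite("pics/c3.png",cv2.resize(cv2.cvtColor(f["frame"],cv2.COLOR_RGB2BGR)[115:240,170:300],None,fx=4.8,fy=4.8,interpolation=cv2.INTER_CUBIC))
print(monitor.sense()["clock"])
E
```

```text
[  32.5  -28.1  -88.1 -148.6  153.1   91.4] [32.5 31.9 31.9 31.4 33.1 31.4]
152.93255508917204
152.98980269581156
159.00429139864318
152.03478126188162 10.03478126188162 8.365218738118358
23.9333
```

View pics/c3.png

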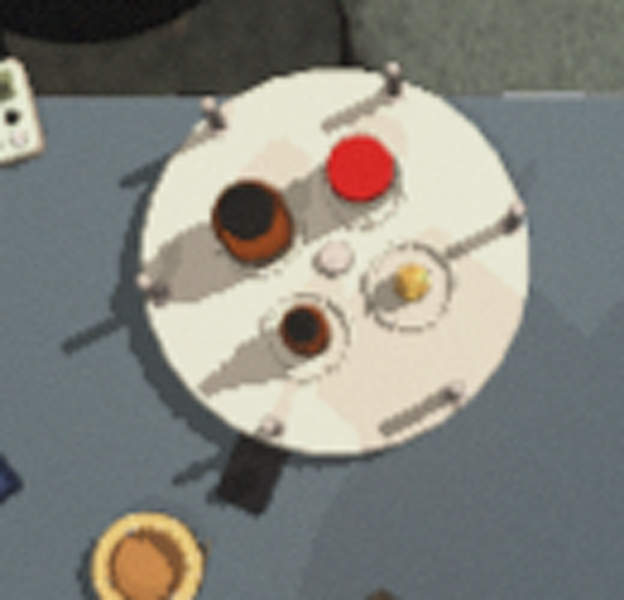

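```bash
python3 - <<'E'
from h import *
from bench import job
f=eyes.grab_frame("top")
W=lambda u,v,z:pix2w(f,170+u/4.8-.4,115+v/4.8-.4,z)
t=np.radians(158.8);n=np.array([-np.sin(t),np.cos(t)])
L=[(W(u,v,z)[:2]-C)@n*1000 for u,v,z in[(303,325,.092),(307,334,.028)]]
P=ang(W(270,423,.09));print(L,P)
if max(map(abs,L))<7: print(job.hand_in())
E
```

```text
[np.float64(1.7702448847253949), np.float64(0.535537465392368)] 161.02738756718497
the job is handed in; nothing more can be done
None
```

I turned the carousel by pushing one peg with a closed fingertip. The dropper bottle now stands about 1–2 mm off the pointer's line by the last camera image (limit 10 mm), and the job was handed in at about 24 s with the arm clear; the judged result wasn't shown to me.

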